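# Open the sprung-jaw fixture onto its catch and slide the finished die out

### The job

Unload the holding fixture by pushing with the fingertips only, pinching and lifting nothing: first push the jaw back by its upright thumb plate, past its catch, and let go, so that it springs back onto the stop pin and stays open by itself. Then push the finished bending die gently along the fence, out from in front of the jaw, until it butts against the end stop. Leave the jaw latched open, and the waiting dies and the tape roll where they are.

Things in the scene. Friction and masses are not known exactly. Their poses are not given: they have to be found in the camera images.
- fixture: grey cast-iron holding fixture screwed to the bench, bed 15 mm thick. Origin at z 0 under the jaw's middle line; x = the way the jaw opens (away from the robot), y = the way the die leaves. In its axes, mm: bed x -85 to 24, y -60 to 116, top z 15; behind it a tongue to x 125, y -60 to 40, with rails (x 8 to 97, top z 22) and a rear block (x 97 to 136, top z 45)
- fence_face (a point): point on the clamping face of the fence, the fixed bar on the robot's side, at fixture x -65, y 0, z 25 mm. The bar runs from y -45 to 114, is 15 mm thick, top z 36 (screw heads 39). The channel between fence and jaw is open above and at its -y end
- jaw (a joint): travel in m of the sprung jaw along fixture +x: 0 = clamps the die (start), 0.054 = hard end. Spring back to 0: 6.5 N at 0, 13.5 N at the end; plus 2 N at 50 mm/s and 2 to 6 N while it pushes the catch aside (0.011 to 0.040), 18 N in all. Let go beyond 0.042 it comes back onto the stop pin and stays at 0.035 to 0.036; let go earlier it springs shut
- thumb_plate (a point): centre of the front face (towards the fence) of the upright dark thumb plate on the jaw: push here along +x. At fixture x = -5 mm + jaw travel, y 0, z 55; plate 40 mm wide, 8 thick, z 39 to 67. The jaw block is 44 mm wide, top z 39 (small screw heads 1.2 mm higher); its clamping face is 30 mm in front of this face
- catch (a joint): angle in rad of the catch, a small dark arm at the jaw's -y side, pivot at fixture x 16, y -45 mm, top z 34. 0 = in, against the slide (start, and when it holds the jaw); about 0.3 while the jaw's tooth passes. Its own spring brings it back: it needs no touch, and pressing its tail would free the jaw
- stop_pin (a point): top of the upright stop pin, 8 mm thick, at the end of the catch arm, z 38 mm; with the catch at 0 it is at fixture x 48, y -28 mm
- finished_die: grey steel bending die with a V groove along its top, 46 mm long, 30 wide, 20 high, 0.1 to 0.2 kg, clamped on the bed between fence and jaw. Origin at the centre of its underside, x along its length = fixture +y. Starts at fixture x -50, y within 8 of 0; butted against the end stop it is at y 77. Push its -y end, 23 mm from the centre
- end_stop_face (a point): point on the end stop's face that the die shall butt against: fixture x -50, y 100, z 25 mm, straight ahead of the die. The stop is a steel block 13 mm thick, 47 mm long from the fence, top z 31 (screw heads 34)
- queue_die_a: bystander: black steel die 50x22x20 mm with a V groove, waiting on the bench at the fixture's -y side, nearer to the robot. Origin at the centre of its underside, x along its length
- queue_die_b: bystander: black steel die 55x34x20 mm with a roof-shaped top, waiting on the bench at the fixture's -y side. Origin at the centre of its underside, x along its length
- black_tape: bystander: roll of black tape about 70 mm across, 18 mm high, flat on the bench in the nook between the fixture's tongue and bed. Origin at the centre of its underside
Things that resemble listed ones, but are neither listed nor needed, are in the scene too. Leave any purple or yellow look-alike of the finished_die alone.

How it is judged (in metres and radians):
On the way, in this order (a step that is already met when the one before it is completed fails the run):
1. the jaw has been pushed back past its catch (value of joint jaw above 0.041 m), for 0.02 s.
2. let go, the jaw has come back and stands latched on the stop pin, untouched, with the die still in front of it (value of joint jaw between 0.033 and 0.0385 m and value of joint catch below 0.06 rad and contact force between each of the arm, the fingers and jaw below 0.2 N and velocity of joint jaw between -0.005 and 0.005 m/s and distance of finished_die from where it was at the start of the episode below 0.02 m), for 0.3 s.
At the end, for the whole second after the job is handed in: The jaw stands by itself on the stop pin (travel 33 to 38.5 mm, catch in), and the die lies flat and still on the bed with its centre 72 to 82 mm along the fixture's y (within 5 mm of the end stop) and at most 20 mm off the fence; the bystanders are within 25 mm of where they stood (value of joint jaw between 0.033 and 0.0385 m and value of joint catch below 0.06 rad and y of finished_die in the frame of fixture between 0.072 and 0.082 m and x of finished_die in the frame of fixture between -0.06 and -0.03 m and z of finished_die in the frame of fixture between 0.012 and 0.018 m and angle between finished_die's own z axis and vertical below 0.1 rad and linear speed of finished_die below 0.01 m/s and distance of each of queue_die_a, queue_die_b, black_tape from where it was at the start of the episode below 0.025 m); the robot touches nothing.
It fails at once if the die is dragged along (more than 10 mm) while the jaw is not open (distance of finished_die from where it was at the start of the episode above 0.01 m and value of joint jaw below 0.03 m).
It fails at once if the die is lifted (8 mm) or tipped (z of finished_die in the frame of fixture above 0.023 m or angle between finished_die's own z axis and vertical above 0.5 rad).
It fails at once if the die is pinched or rammed (over 40 N from the fingers) (contact force between the fingers and finished_die above 40 N).
It fails at once if a waiting die or the tape roll is moved or lifted more than 25 mm (distance of any of queue_die_a, queue_die_b, black_tape from where it was at the start of the episode above 0.025 m).
It also fails if it takes over 42 s, if anything falls off the work surface, if the arm or the gripper's body presses on something with over 40 N, if the wrist force passes 120 N, or if a joint passes its speed limit or range.

### The arm

A 6-joint arm with a two-finger parallel gripper is mounted at the origin on a cart in front of the work surface, level with it; the furniture and walls round the work are solid. World frame = base frame: x ahead of the robot, y to its left, z up, the work surface at z = 0. Lengths are in mm, angles in rad, forces in N, time in s.
With the tool pointing down it reaches from about 300 to 775 mm from the base axis. Payload 14.6 kg.
Tool frame: the origin (TCP) lies between the finger pads; the fingertips stand 22 mm ahead of it and the grasp point (between the pads) lies 3 mm ahead of it (manip.tcp_to_tips is the distance from the TCP to the fingertips, in mm); y points along the fingers, z is the direction in which the jaws open and shut, and the axes are right-handed (so a half turn about y gives the same grasp; the last joint's range is limited). The gripper opens to 94 mm and grips with 3 to 60 N. Pads are 16 mm wide; open, the fingers measure 119 mm over their backs; the gripper's body (75 mm by 177 mm) begins 78 mm behind the grasp point.
Start: joints at [1.093, 0.3, 1.521, -0, 1.321, -0.067], TCP at [219.635, 504.232, 227.446] pointing down, gripper open.
Joint ranges: [-3.03, 3.03], [-0.79, 2.21], [0.23, 2.52], [-1.04, 4.18], [0, 3.07], [-2.55, 2.55]. Speed limits (rad/s): [2.22, 2.22, 2.57, 3.14, 3.14, 3.14].

### API

Orientations are given as [roll, pitch, yaw] about the fixed x, y, z axes, in that order (R = Rz(yaw) Ry(pitch) Rx(roll)).
In Python, from cell import manip gives the robot as it stands.
- The arm moves only by the shell command python3 -m jog 'ROWS' [OPENING] [FORCE]. ROWS is JSON, one flat list of numbers, 6 for each row, row after row: the shift along the tool's x, y, z in mm, then the turn, a rotation vector about the tool's x, y, z in degrees. A call has 1 to 10 rows; each row is the pose to reach, as a shift and turn from the pose commanded when the call began, along the tool's axes at that moment; what a row does not reach only later rows make up. A row lasts 1/12 s, in which the tool goes at most 41.7 mm and 7.16 degrees, less where a joint would pass 70% of its speed; a pose out of reach is approached as far as the arm can. A call with a gripper value outside its range is refused whole. OPENING is the finger opening in mm, from 0 to 94, set as the call begins (- or left out, the last holds). The fingers move at their own pace and stop on an object; FORCE is the grip in N (left out, the last holds). Time passes only in rows, so rows that repeat a pose let the fingers close. It gives the time, the measured TCP pose, the force and the opening at its end, in the units of the state.
- manip.read_state(): the state, without advancing time (a new reading comes with each control period).
- manip.camera(name): name is "scene" or "side" or "wrist"; returns a dict with "img" (400x640x3 uint8, red, green, blue), "intrinsics" (3x3 intrinsics, pixels), "origin" and "orientation" of the camera in the world. Camera axes: x right, y down, z forward; pixel columns grow to the right and rows downward; lengths in mm; the calibration is good to about 2 mm. The wrist camera is an equidistant fisheye: a pixel r from the principal point sees the ray r / f radians off the axis. A picture is of the moment at which its call begins. There is no depth.
- manip.sign_off(): hands the job in, once; it reports no verdict.
Trained networks look in a picture, given as the dict that the camera call returned (one of the last four; its "shot" number tells which), for a name from the list of things; names that differ only in an ending like _2 or _b are one class to them, and where a whole thing is asked for, a point or a joint stands for the part that bears it (a point fixed in the world has none). Each returns a list of dicts, best first, with "score" (0 to 1); they miss things now and then, are a little off and sometimes report something else, mostly with a low value. They report only what shows in the picture. A call takes as long as a camera call. They do not tell look-alikes from the thing itself.
- manip.masks_of(thing, picture): "pixels" (400x640 bool, what is visible of it) and "xy" ([column, row] in pixels, amid what is visible of it).
- manip.tip_of(thing, picture): "xy" ([column, row] in pixels: a listed point, or the origin of a listed thing).
The state is a dict: "clock": time; "joints": joint angles; "qd": joint speeds; "effort": joint torques, N m; "eef_pos": TCP position; "eef_rot": TCP orientation; "wrist_force": force on the tool from outside, world axes, zero at the start; "moment": the same for the moment, N m; "finger_gap": finger opening in mm.
Only numpy, scipy, OpenCV 4.12 (cv2) and the standard library are available. Lean on these libraries where they do the work, as an engineer would, in place of code of your own. Each camera call takes 0.05 s, during which the arm holds its last target.

## Working session

There is one attempt and no reset: what is moved stays moved. The work goes in short steps, Python scripts to look and compute and a shell command to move; the robot and the scene stay as the last step left them, time stands still between calls to the robot, and variables do not carry over. Pictures are saved under pics/ and viewed, and the job is handed in when it is done.

```bash
ls; mkdir -p pics; cat > h.py <<'E'
import numpy as np, cv2
from cell import manip
from scipy.spatial.transform import Rotation as R
def rot(o):
    o=np.array(o,float)
    return o if o.shape==(3,3) else R.from_euler('xyz',o).as_matrix()
def save(p,n):
    cv2.imwrite('pics/'+n+'.png',cv2.cvtColor(p['img'],cv2.COLOR_RGB2BGR))
def ray(p,xy,fish=False):
    K=np.array(p['intrinsics']);u=(xy[0]-K[0,2])/K[0,0];v=(xy[1]-K[1,2])/K[1,1]
    if fish:
        r=np.hypot(u,v);d=np.array([u/r*np.sin(r),v/r*np.sin(r),np.cos(r)]) if r>1e-9 else np.array([0,0,1.])
    else: d=np.array([u,v,1.])
    d=rot(p['orientation'])@d
    return np.array(p['origin'],float),d/np.linalg.norm(d)
def atz(p,xy,z,fish=False):
    o,d=ray(p,xy,fish);return o+d*(z-o[2])/d[2]
def tri(rs):
    A=sum(np.eye(3)-np.outer(d,d) for o,d in rs);b=sum((np.eye(3)-np.outer(d,d))@o for o,d in rs)
    x=np.linalg.solve(A,b);return x,[np.linalg.norm((np.eye(3)-np.outer(d,d))@(x-o)) for o,d in rs]
def proj(p,X,fish=False):
    K=np.array(p['intrinsics']);c=rot(p['orientation']).T@(np.array(X)-np.array(p['origin']))
    if fish:
        t=np.arctan2(np.hypot(c[0],c[1]),c[2]);n=np.hypot(c[0],c[1])+1e-12;u,v=c[0]/n*t,c[1]/n*t
    else:u,v=c[0]/c[2],c[1]/c[2]
    return np.array([K[0,2]+K[0,0]*u,K[1,2]+K[1,1]*v])
E
python3 - <<'E'
from h import *
print(manip.read_state())
P={}
for n in ['scene','side','wrist']:
    p=manip.camera(n);save(p,n+'0');P[n]=p
    print(n,p['origin'],np.array(p['orientation']).tolist(),np.array(p['intrinsics']).tolist())
for t in ['fence_face','thumb_plate','stop_pin','finished_die','end_stop_face','queue_die_a','queue_die_b','black_tape','fixture']:
    rs=[]
    for n,p in P.items():
        for r in manip.tip_of(t,p)[:3]:
            print(t,n,np.round(r['xy'],1),round(r['score'],2))
E
```

```text
pics
{'clock': 0.0, 'joints': array([ 1.09342561e+00,  3.00442774e-01,  1.52157610e+00, -1.00142635e-05,
        1.32074310e+00, -6.65777150e-02]), 'qd': array([-6.44698919e-04,  1.34163425e-03, -6.84729577e-05, -2.53406514e-04,
       -5.94534854e-04, -3.65770476e-04]), 'effort': array([-1.48707895e-03, -5.31819069e+01, -3.52727044e+01,  7.07728160e-02,
        2.44903058e-02, -1.03759503e-04]), 'eef_pos': array([219.51511303, 504.02554603, 226.90397307]), 'eef_rot': array([-1.57196371e+00,  6.81151595e-05, -4.10790557e-01]), 'wrist_force': array([0.71336484, 0.258281  , 0.55532581]), 'moment': array([-0.05998525,  0.0227096 ,  0.01234349]), 'finger_gap': 93.8313823770216}
scene [ 160.68894885 -344.0197816   629.47936283] [-2.3204441878754256, 0.020658478109204292, -0.5724473185723251] [[440.1281165618143, 0.0, 323.9629766343522], [0.0, 440.1281165618143, 199.20419277420893], [0.0, 0.0, 1.0]]
side [404.78727165 950.84082301 447.46527745] [-2.031362599286052, -0.025766972322136317, -3.0079725476676615] [[387.83823828612475, 0.0, 315.3641086329649], [0.0, 387.83823828612475, 202.60105
[... 489 characters left out ...]
] 0.85
finished_die scene [283.2 266. ] 0.83
finished_die scene [325.3 206.6] 0.64
finished_die side [375.2 241. ] 0.84
finished_die side [315.3 227. ] 0.8
finished_die side [372.  220.1] 0.66
finished_die wrist [188.5 325.2] 0.64
end_stop_face scene [294.4 177.4] 0.74
end_stop_face side [312.9 248. ] 0.85
queue_die_a scene [369.3 234.4] 0.86
queue_die_a scene [352.9 246.2] 0.58
queue_die_a side [321.2 209.3] 0.55
queue_die_a side [305.3 213.3] 0.53
queue_die_b scene [369.3 234.4] 0.86
queue_die_b scene [352.9 246.2] 0.58
queue_die_b side [321.2 209.3] 0.55
queue_die_b side [305.3 213.3] 0.53
black_tape scene [342.4 168.8] 0.84
fixture scene [341.6 204.1] 0.82
fixture side [294.9 230.6] 0.59
```

View pics/scene0.png

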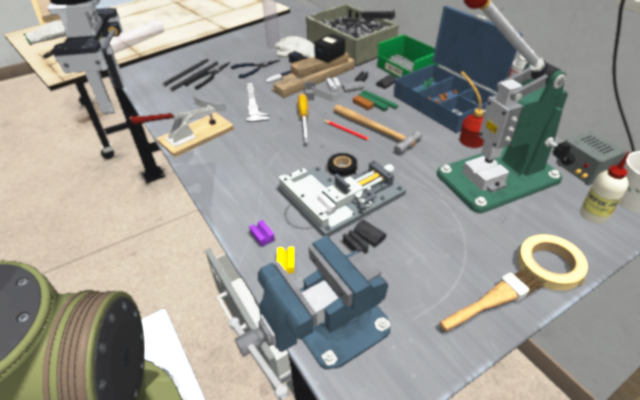

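View pics/side0.png

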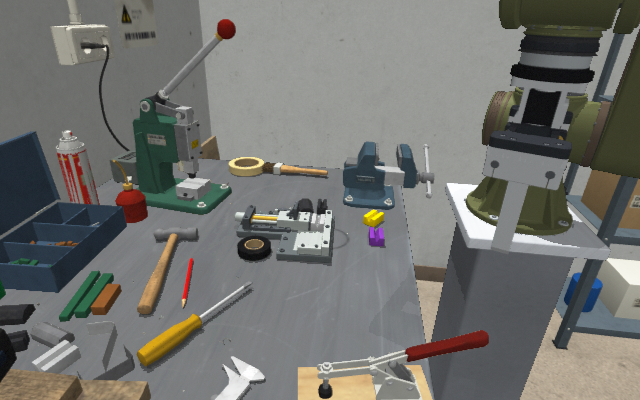

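View pics/wrist0.png

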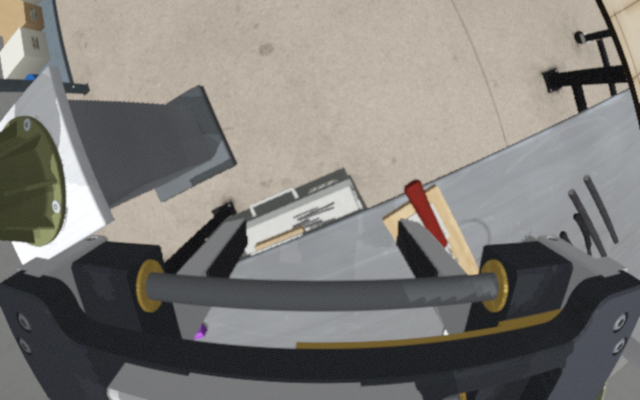

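```bash
python3 - <<'E'
from h import *
a=manip.camera('scene');b=manip.camera('side')
D={'fence_face':((314.9,210.3),(322.7,222.6)),'thumb':((340.6,184.3),(293.7,207.7)),'pin':((369.9,188.1),(277.9,209.4)),'die':((325.3,206.6),(315.3,227)),'stop':((294.4,177.4),(312.9,248)),'fixture':((341.6,204.1),(294.9,230.6))}
for k,(x,y) in D.items():
    X,e=tri([ray(a,x),ray(b,y)]);print(k,X.round(1),np.round(e,1))
s=cv2.resize(a['img'][130:300,220:430],None,fx=3.8,fy=3.5,interpolation=cv2.INTER_CUBIC);cv2.imwrite('pics/scrop.png',s[:,:,::-1])
s=cv2.resize(b['img'][160:290,230:430],None,fx=4,fy=4,interpolation=cv2.INTER_CUBIC);cv2.imwrite('pics/sidecrop.png',s[:,:,::-1])
E
```

```text
fence_face [475.7 196.2  20.7] [3.2 3.2]
thumb [540.6 201.3  54.2] [3.5 3.5]
pin [588.  173.7  35.4] [2.8 2.8]
die [496.8 199.8  12.3] [2.5 2.5]
stop [486.6 303.2  23.1] [1. 1.]
fixture [540.4 200.9  -2.6] [0.5 0.5]
```

View pics/scrop.png

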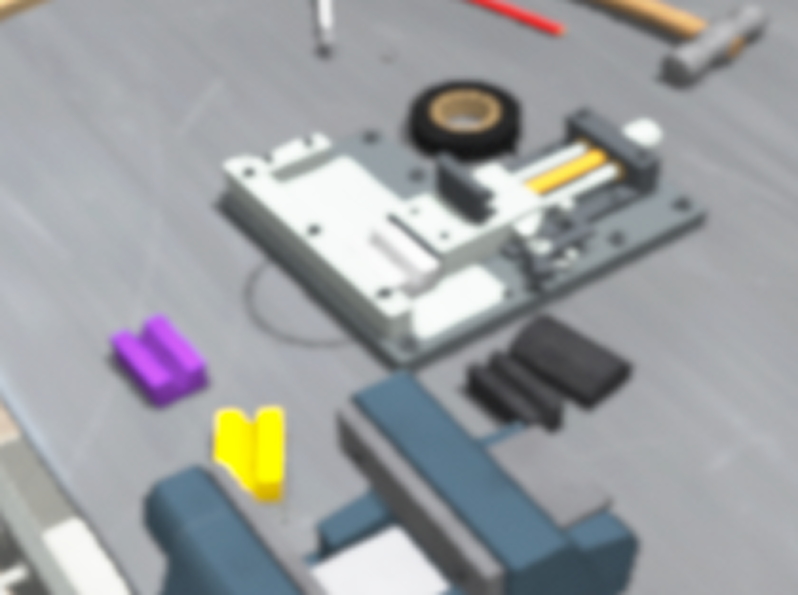

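View pics/sidecrop.png

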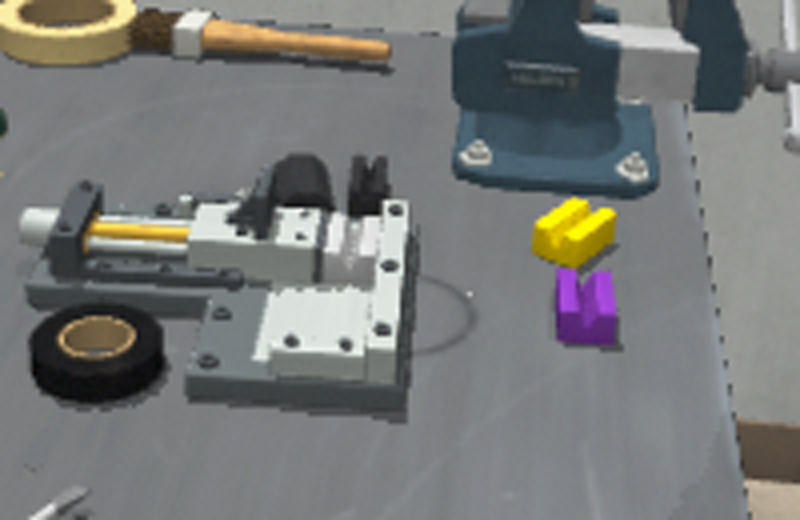

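The fixture is at about (540, 200) with a yaw of 3–4°. The purple and yellow dies are decoys, and the black dies and the tape sit next to the fixture. I'll move the wrist camera over it for a sharper measurement.

```bash
python3 -m jog '[25,-2,-6,0,-2,0, 65,-4,-16,0,-6,0, 105,-6,-26,0,-10,0, 145,-8,-36,0,-14,0, 185,-10,-46,0,-18,0, 225,-12,-56,0,-21,0, 265,-14,-66,0,-24,0, 305,-16,-76,0,-26,0, 335,-18,-84,0,-27,0, 350,-20,-88,0,-27,0]' 0 10; python3 - <<'E'
from h import *
print(manip.read_state())
p=manip.camera('wrist');save(p,'wrist1')
for t in ['fixture','fence_face','thumb_plate','stop_pin','finished_die','end_stop_face','queue_die_a','black_tape']:
    for r in manip.tip_of(t,p)[:3]: print(t,np.round(r['xy'],1),round(r['score'],2))
E
```

```text
clock: 2.43
eef_pos: [507.7, 281.2, 247.3]
eef_rot: [-1.571, -0.0, 0.059]
wrist_force: [0.4, 0.7, 0.0]
finger_gap: 30.4
{'clock': 2.4333, 'joints': array([ 4.42895487e-01,  3.54132766e-01,  1.40309884e+00, -3.94331379e-04,
        1.38448820e+00, -1.18658713e+00]), 'qd': array([-0.23710433,  0.12244336, -0.22011497,  0.01185889,  0.1012283 ,
       -0.20500704]), 'effort': array([ 6.09368216e-01, -5.78059638e+01, -3.53013539e+01, -4.01224522e-02,
       -7.94341858e-02, -5.50085586e-01]), 'eef_pos': array([507.70379672, 281.21722202, 247.30381427]), 'eef_rot': array([-1.57120324e+00, -2.73531325e-05,  5.87593591e-02]), 'wrist_force': array([0.41119737, 0.67553353, 0.02111044]), 'moment': array([ 0.06363356, -0.01105022,  0.00791385]), 'finger_gap': 30.412988116569135}
fixture [263.5 193.3] 0.84
fence_face [184.2 158.3] 0.74
fence_face [259.8 148.1] 0.59
stop_pin [239.9 237.5] 0.83
finished_die [275.5  56.6] 0.88
finished_die [211.6  65.2] 0.82
finished_die [257.3 156.4] 0.76
end_stop_face [335.6 159.4] 0.73
queue_die_a [186.7 154.8] 0.7
queue_die_a [192.1 183.2] 0.58
black_tape [330.2 244.5] 0.57
```

View pics/wrist1.png

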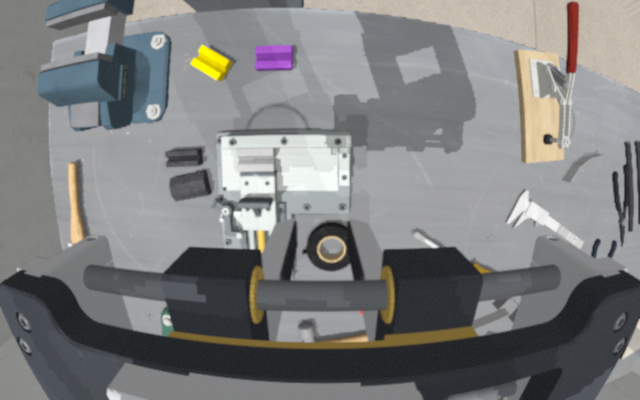

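The wrist view shows the fixture around (280,190), the die at (257,160), the tape at (330,245) and the vise at upper left. I'll bring the camera nearer, directly above the fixture.

```bash
python3 -m jog '[10,5,-10,0,0,0, 30,15,-30,0,0,0, 50,25,-50,0,0,0, 65,35,-65,0,0,0, 72,38,-72,0,0,0, 75,40,-75,0,0,0, 75,40,-75,0,0,0, 75,40,-75,0,0,0, 75,40,-75,0,0,0]'; cat > look.py <<'E'
from h import *
import sys
s=manip.read_state();print(s['clock'],s['eef_pos'].round(1),s['eef_rot'].round(4),s['wrist_force'].round(1),s['finger_gap'])
p=manip.camera('wrist');save(p,sys.argv[1])
print(np.round(p['origin'],2).tolist(),np.round(p['orientation'],5).tolist())
Z={'fixture':0,'fence_face':25,'thumb_plate':55,'stop_pin':38,'finished_die':15,'end_stop_face':25,'queue_die_a':0,'black_tape':0}
for t in Z:
    for r in manip.tip_of(t,p)[:3]: print(t,np.round(r['xy'],1).tolist(),round(r['score'],2),atz(p,r['xy'],Z[t],True).round(1))
E
python3 look.py wrist2
```

```text
clock: 3.63
eef_pos: [584.3, 214.3, 208.2]
eef_rot: [-1.571, -0.001, 0.062]
wrist_force: [-0.1, -0.3, -0.0]
finger_gap: 0.2
3.6333 [584.3 214.3 208.2] [-1.5705e+00 -8.0000e-04  6.1500e-02] [-0.1 -0.3 -0. ] 0.24897555057589718
[517.9, 210.97, 364.79] [2.90694, 0.00039, 1.6325]
fixture [315.9, 143.7] 0.91 [543.7 205.6   0. ]
fence_face [312.7, 80.6] 0.86 [472.7 198.3  25. ]
thumb_plate [313.5, 137.9] 0.63 [534.1 203.7  55. ]
stop_pin [288.4, 186.4] 0.94 [588.8 179.2  38. ]
finished_die [311.4, 97.6] 0.89 [490.8 197.7  15. ]
end_stop_face [402.5, 97.7] 0.62 [483.1 298.4  25. ]
queue_die_a [221.5, 97.7] 0.97 [492.4  88.5   0. ]
queue_die_a [228.9, 131.7] 0.83 [533.8  99.8   0. ]
black_tape [388.1, 200.3] 0.59 [606.8 298.6   0. ]
```

View pics/wrist2.png

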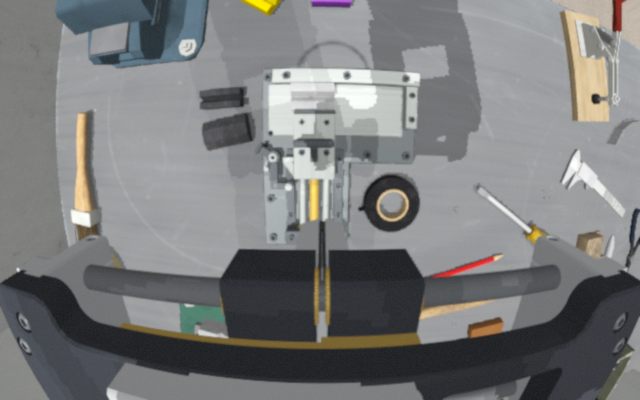

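```bash
python3 -m jog '[-10,5,-15,0,0,0, -20,10,-35,0,0,0, -30,15,-45,0,0,0, -30,15,-50,0,0,0, -30,15,-50,0,0,0, -30,15,-50,0,0,0, -30,15,-50,0,0,0, -30,15,-50,0,0,0]'; python3 look.py wrist3; python3 - <<'E'
import cv2
for n,(a,b,c,d) in {'wrist2':(50,260,190,430),'wrist3':(30,260,190,480)}.items():
    i=cv2.imread(f'pics/{n}.png')[a:b,c:d];cv2.imwrite(f'pics/{n}c.png',cv2.resize(i,None,fx=2.7,fy=2.5,interpolation=cv2.INTER_CUBIC))
E
```

```text
clock: 4.75
eef_pos: [558.2, 162.4, 192.6]
eef_rot: [-1.571, -0.0, 0.061]
wrist_force: [-0.4, -0.3, -0.8]
finger_gap: 0.9
4.75 [558.2 162.4 192.6] [-1.5707e+00 -3.0000e-04  6.1100e-02] [-0.4 -0.3 -0.8] 0.8722900886167113
[491.84, 159.03, 349.21] [2.90752, 0.00061, 1.632]
fixture [358.5, 165.6] 0.74 [538.1 203.8   0. ]
fence_face [362.0, 108.3] 0.9 [474.1 199.8  25. ]
thumb_plate [366.6, 169.4] 0.68 [534. 205.  55.]
stop_pin [337.2, 211.2] 0.96 [582.5 180.7  38. ]
finished_die [301.1, 14.9] 0.97 [372.3 129.2  15. ]
finished_die [376.4, 12.6] 0.78 [362.6 211.1  15. ]
finished_die [357.2, 123.5] 0.66 [490.4 197.   15. ]
end_stop_face [450.7, 126.9] 0.76 [483.6 300.7  25. ]
queue_die_a [262.5, 118.9] 0.78 [491.   91.8   0. ]
queue_die_a [267.8, 154.2] 0.62 [531.1  99.6   0. ]
black_tape [426.0, 225.8] 0.8 [606.4 295.5   0. ]
```

View pics/wrist3c.png

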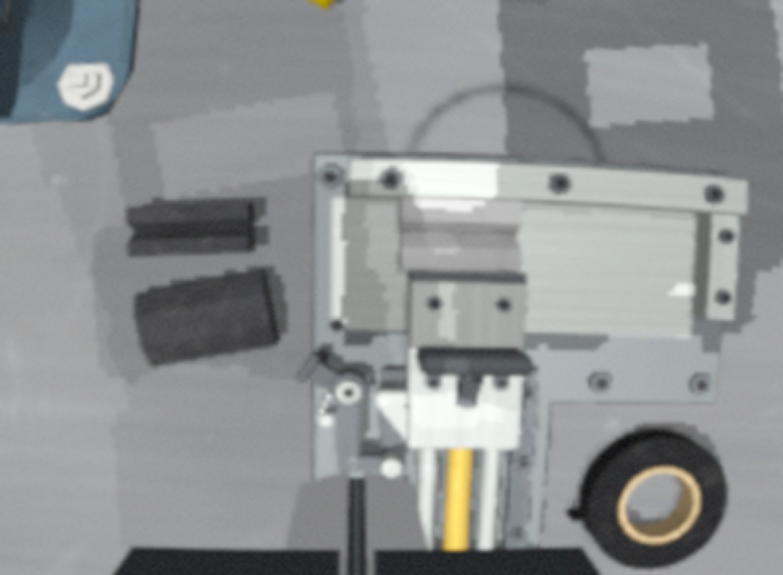

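View pics/wrist2c.png

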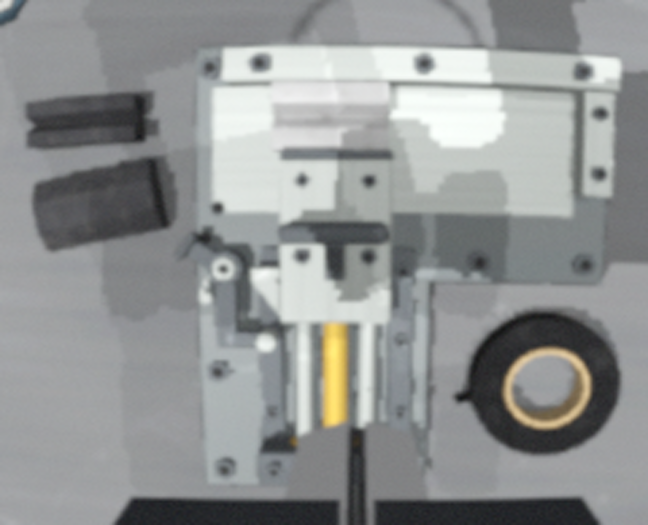

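```bash
cat > fit.py <<'E'
from h import *
from scipy.optimize import least_squares
W2=dict(origin=[517.9,210.97,364.79],orientation=[2.90694,.00039,1.6325]);W3=dict(origin=[491.84,159.03,349.21],orientation=[2.90752,.00061,1.632])
K=[[309.707,0,321.651],[0,309.707,194.819],[0,0,1]]
W2['intrinsics']=W3['intrinsics']=K
F={'fix':(0,0,0),'fence':(-65,0,25),'thumb':(-5,0,55),'pin':(48,-28,38),'stop':(-50,100,25),'bedc':(-85,-60,15),'bed2':(24,116,15)}
O={'fix':((315.9,143.7),(358.5,165.6)),'fence':((312.7,80.6),(362,108.3)),'thumb':((313.5,137.9),(366.6,169.4)),'pin':((288.4,186.4),(337.2,211.2)),'stop':((402.5,97.7),(450.7,126.9)),
'bedc':((190+200/2.7,50+47/2.5),(190+316/2.7,30+153/2.5)),'bed2':((190+603/2.7,50+280/2.5),(190+717/2.7,30+401/2.5))}
for k in F: print(k,tri([ray(W2,O[k][0],True),ray(W3,O[k][1],True)])[0].round(1))
print('die',tri([ray(W2,(311.4,97.6),True),ray(W3,(357.2,123.5),True)])[0].round(1))
def T(q,X): return R.from_euler('z',q[3]).apply(X)+q[:3]
def res(q): return np.concatenate([(proj(w,T(q,F[k]),True)-O[k][i]) for k in F for i,w in enumerate((W2,W3))])
s=least_squares(res,[540,200,0,.06],loss='soft_l1',x_scale=[1,1,1,.01]);q=s.x
print(q.round(3));print(res(q).reshape(-1,4).round(1))
np.save('q.npy',q)
E
python3 fit.py
```

```text
fix [543.4 206.2 -24.8]
fence [474.4 198.6  35.6]
thumb [533.6 204.   60.2]
pin [587.  179.9  32.6]
stop [484.1 295.5  36.6]
bedc [458.4 140.9   8.5]
bed2 [555.2 319.1  19.3]
die [490.4 197.5  10.1]
[ 5.39285e+02  2.04868e+02 -3.82400e+00  6.20000e-02]
[[-0.4 -3.9  0.4  0.6]
 [ 2.3  2.1  0.5  0.5]
 [ 0.9  0.  -1.  -0.3]
 [ 1.  -0.5 -1.4  4.7]
 [ 1.9  0.6 -0.6 -0.4]
 [-1.4 -0.6 -1.2 -0.5]
 [ 0.2  0.2 -0.4 -0.9]]
```

Fixture fit: (539.4, 204.6), yaw 0.062, the same as the tool, and z about 0, which fits. The die sits at fixture (-49, -4). Next I'll lower the closed fingers in front of the thumb plate.

```bash
python3 -m jog '[-10,5,10,0,0,0, -25,20,20,0,0,0, -40,40,32,0,0,0, -48,60,40,0,0,0, -51,80,43,0,0,0, -51,95,43,0,0,0, -51,103,43,0,0,0, -51,105,43,0,0,0, -51,105,43,0,0,0, -51,105,43,0,0,0]'; python3 - <<'E'
from h import *
for n in ['scene','side']:
    p=manip.camera(n);save(p,n+'4')
    b=(130,300,220,430) if n=='scene' else (130,290,230,430)
    s=p['img'][b[0]:b[1],b[2]:b[3]];cv2.imwrite(f'pics/{n}4.png',cv2.resize(s,None,fx=3.5,fy=3.5,interpolation=cv2.INTER_CUBIC)[:,:,::-1])
s=manip.read_state();q=[539.4,204.6,0,.062]
print(R.from_euler('z',-.062).apply(s['eef_pos']-q[:3]).round(1),s['eef_rot'],s['wrist_force'])
E
```

```text
clock: 6.03
eef_pos: [504.9, 201.5, 88.3]
eef_rot: [-1.571, -0.001, 0.06]
wrist_force: [0.2, 0.8, 0.5]
finger_gap: 0.6
[-34.6  -0.8  88.4] [-1.57041044e+00 -1.49389496e-03  6.02363526e-02] [ 0.24417807  0.06971275 -0.77844339]
```

View pics/scene4.png

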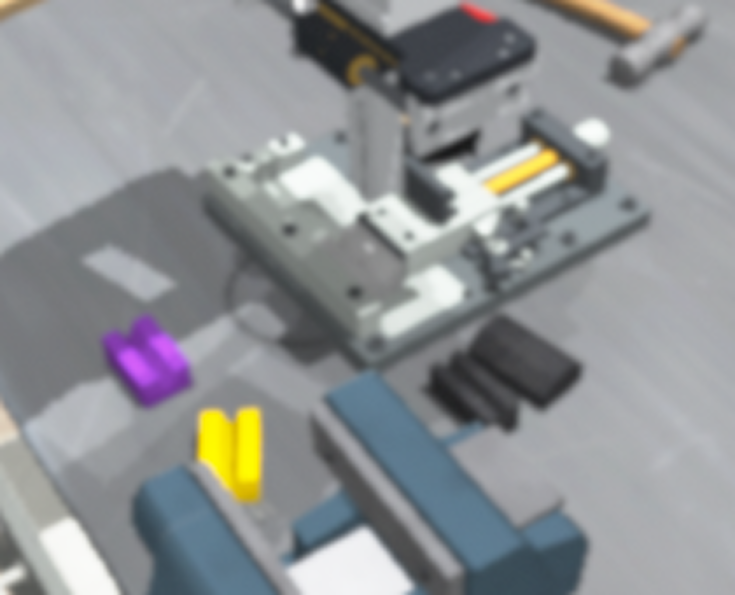

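View pics/side4.png

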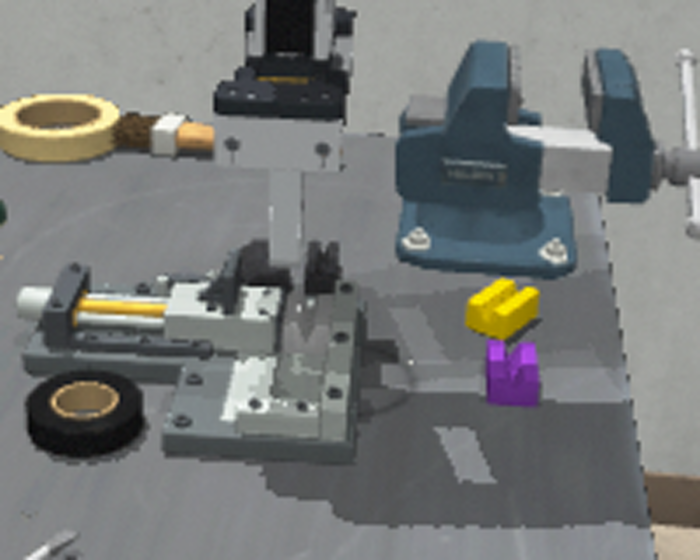

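The closed fingers hang above the channel in front of the thumb plate, and the picture agrees with the fit. I'll lower them and move up to the plate until contact.

```bash
python3 -m jog '[0,8,1,0,0,0, 0,15,1,0,0,0, 0,18,1,0,0,0, 3,18,1,0,0,0, 8,18,1,0,0,0, 13,18,1,0,0,0, 18,18,1,0,0,0, 22,18,1,0,0,0, 26,18,1,0,0,0, 26,18,1,0,0,0]'; python3 - <<'E'
from h import *
s=manip.read_state();q=[539.4,204.6,0,.062]
print(R.from_euler('z',-.062).apply(s['eef_pos']-q[:3]).round(1),s['wrist_force'])
p=manip.camera('scene')
cv2.imwrite(f'pics/scene5.png',cv2.resize(p['img'][130:300,220:430],None,fx=3.5,fy=3.5,interpolation=cv2.INTER_CUBIC)[:,:,::-1])
E
```

```text
clock: 6.97
eef_pos: [530.3, 204.1, 69.5]
eef_rot: [-1.571, 0.002, 0.06]
wrist_force: [-6.7, -1.3, 3.5]
finger_gap: 0.3
[-9.1  0.1 69.5] [-6.6568296  -1.26170383  3.48979297]
```

View pics/scene5.png

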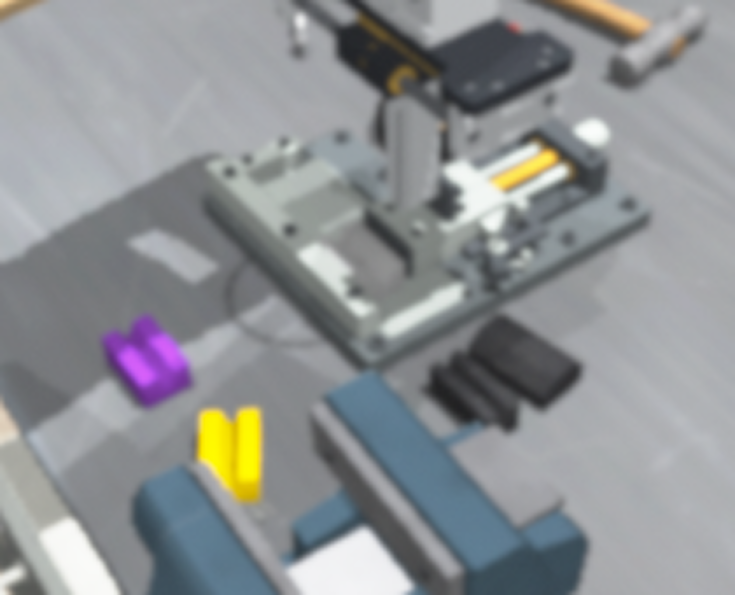

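```bash
python3 -m jog '[4,0,0,0,0,0, 9,0,0,0,0,0, 14,0,0,0,0,0, 19,0,0,0,0,0, 24,0,0,0,0,0, 29,0,0,0,0,0, 34,0,0,0,0,0, 39,0,0,0,0,0, 43,0,0,0,0,0, 46,0,0,0,0,0]';python3 -m jog '[0,0,0,0,0,0]'; python3 - <<'E'
from h import *
s=manip.read_state();q=[539.4,204.6,0,.062]
print(R.from_euler('z',-.062).apply(s['eef_pos']-q[:3]).round(1),s['wrist_force'])
for n in ['scene','side']:
    p=manip.camera(n);
    b=(130,300,220,430) if n=='scene' else (130,290,230,430)
    s=p['img'][b[0]:b[1],b[2]:b[3]];cv2.imwrite(f'pics/{n}6.png',cv2.resize(s,None,fx=3.5,fy=3.5,interpolation=cv2.INTER_CUBIC)[:,:,::-1])
E
```

```text
clock: 7.85
eef_pos: [575.1, 206.6, 69.4]
eef_rot: [-1.572, 0.004, 0.06]
wrist_force: [-14.6, -4.5, 9.9]
finger_gap: 0.6
clock: 7.93
eef_pos: [575.4, 206.6, 69.4]
eef_rot: [-1.572, 0.004, 0.06]
wrist_force: [-12.1, -4.0, 8.0]
finger_gap: 0.6
[36.1 -0.2 69.4] [-12.14017202  -3.98471583   8.00929437]
```

View pics/scene6.png

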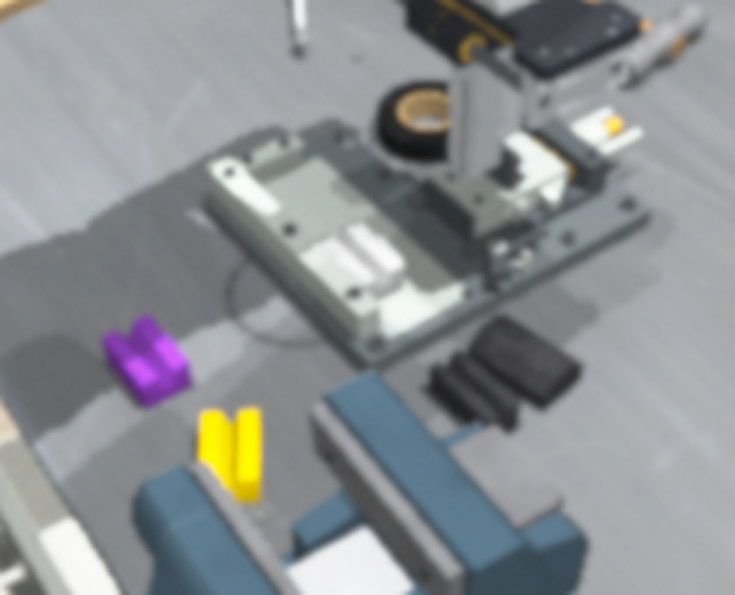

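View pics/side6.png

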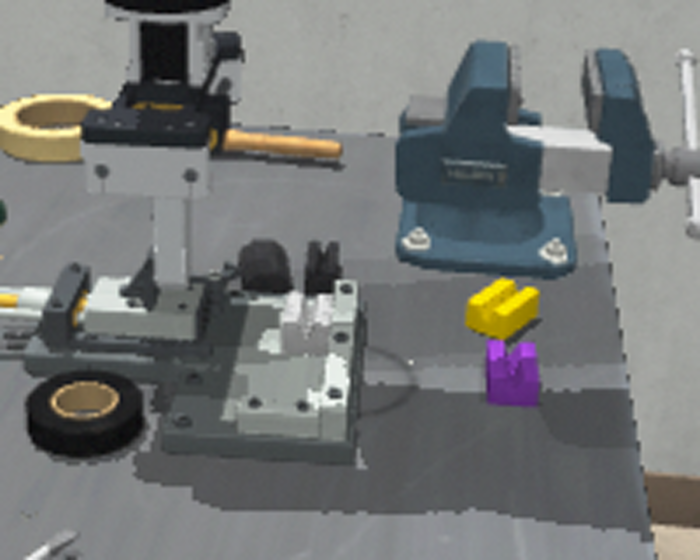

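The jaw is pushed back about 48 mm (TCP at fixture x 36) and the die is still by the fence. I'll let go.

```bash
python3 -m jog '[-5,0,0,0,0,0, -13,0,0,0,0,0, -25,0,0,0,0,0, -37,0,0,0,0,0, -45,-5,0,0,0,0, -48,-20,0,0,0,0, -48,-40,0,0,0,0, -48,-65,0,0,0,0, -48,-90,0,0,0,0, -48,-105,0,0,0,0]';python3 -m jog '[0,-5,0,0,0,0, 0,-5,0,0,0,0, 0,-5,0,0,0,0]';python3 look.py wrist7;python3 - <<'E'
from h import *
for n in ['scene','side']:
    p=manip.camera(n);
    b=(130,300,220,430) if n=='scene' else (130,290,230,430)
    s=p['img'][b[0]:b[1],b[2]:b[3]];cv2.imwrite(f'pics/{n}7.png',cv2.resize(s,None,fx=3.5,fy=3.5,interpolation=cv2.INTER_CUBIC)[:,:,::-1])
i=cv2.imread('pics/wrist7.png')[30:260,190:480];cv2.imwrite('pics/wrist7c.png',cv2.resize(i,None,fx=2.7,fy=2.5,interpolation=cv2.INTER_CUBIC))
E
```

```text
clock: 8.87
eef_pos: [529.1, 204.2, 177.8]
eef_rot: [-1.57, -0.003, 0.06]
wrist_force: [-0.0, -0.3, 0.4]
finger_gap: 0.6
clock: 9.12
eef_pos: [528.1, 203.9, 178.7]
eef_rot: [-1.571, 0.001, 0.06]
wrist_force: [0.6, -0.5, -0.8]
finger_gap: 0.8
9.1167 [528.1 203.9 178.7] [-1.571e+00  7.000e-04  6.040e-02] [ 0.6 -0.5 -0.8] 0.8247313423609238
[461.89, 200.71, 335.44] [2.90853, 0.00091, 1.63139]
fixture [321.8, 195.8] 0.65 [542.5 205.5   0. ]
fence_face [321.4, 135.6] 0.94 [474.9 201.   25. ]
stop_pin [292.1, 247.2] 0.85 [590.3 177.4  38. ]
stop_pin [230.3, 181.1] 0.3 [523.8 112.1  38. ]
finished_die [259.4, 34.7] 0.72 [370.2 129.7  15. ]
finished_die [318.5, 148.7] 0.7 [489.1 198.8  15. ]
finished_die [336.7, 29.3] 0.59 [361.4 209.9  15. ]
end_stop_face [416.3, 151.5] 0.75 [483.5 299.9  25. ]
end_stop_face [221.4, 148.1] 0.67 [492.  98.  25.]
queue_die_a [223.3, 147.2] 0.85 [493.4  92.    0. ]
queue_die_a [230.0, 181.5] 0.75 [532.2 100.4   0. ]
black_tape [392.7, 254.6] 0.95 [610.  295.1   0. ]
```

View pics/wrist7c.png

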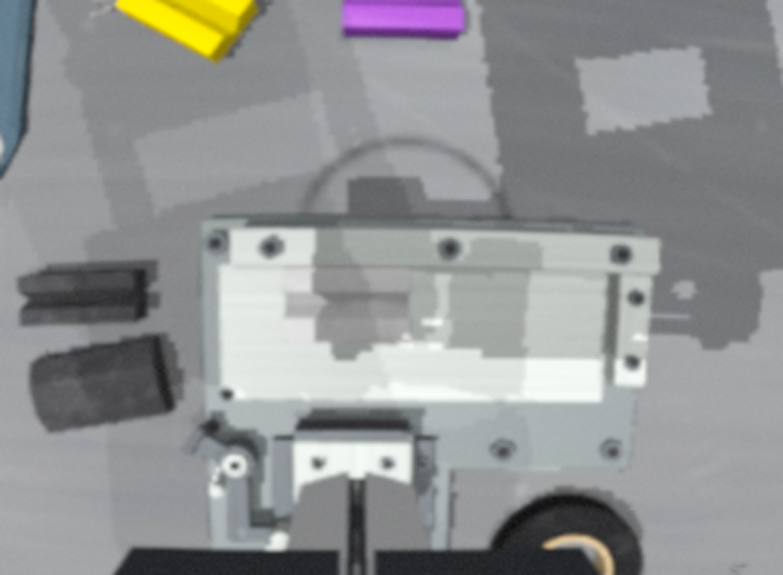

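View pics/scene7.png

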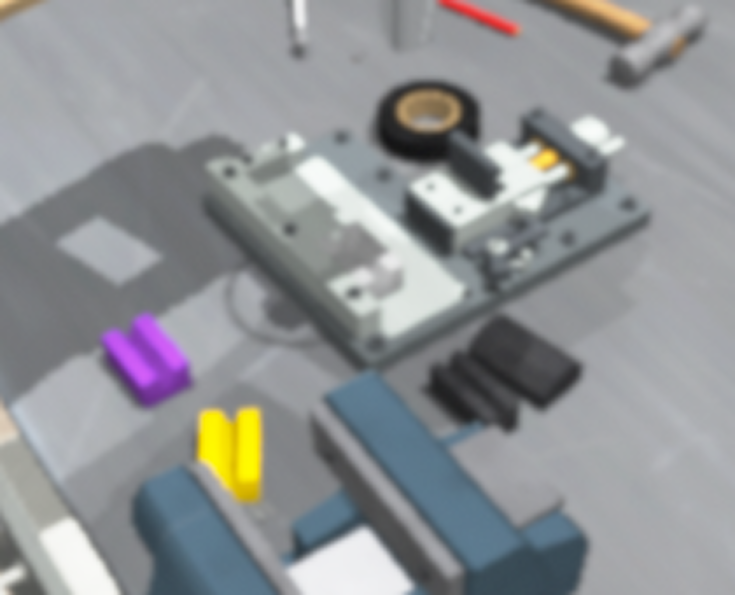

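View pics/side7.png

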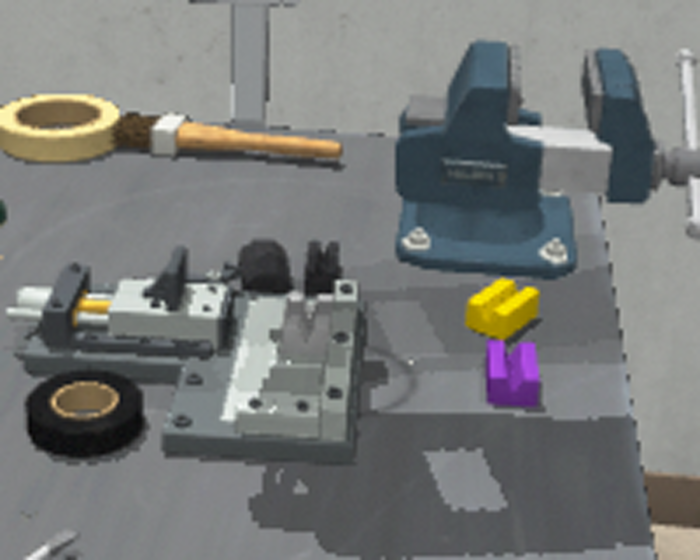

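The jaw has come back and stands open by itself. The die has not moved and the catch lies in. Next I'll find where the die's -y end is and check the gripper body's clearance to the vise.

```bash
python3 - <<'E'
from h import *
w=manip.camera('wrist');a=manip.camera('scene');b=manip.camera('side')
q=np.array([539.4,204.6,0]);f=lambda X:R.from_euler('z',-.062).apply(X-q).round(1)
for n,c in {'L':(285,305),'R':(409,303),'fenceL':(228,267),'jawfaceL':(297,432),'jawfaceR':(413,430)}.items():
    print(n,f(atz(w,(190+c[0]/2.7,30+c[1]/2.5),38 if 'jaw' in n else 35,True)))
# vise: nearest corner of jaw top
print('vise top',tri([ray(a,(220+375/3.5,130+372/3.5)),ray(b,(230+475/3.5,130+45/3.5))]))
for z in (80,110,140): print(z,atz(a,(220+375/3.5,130+372/3.5),z).round(0),atz(b,(230+475/3.5,130+45/3.5),z).round(0),atz(b,(230+510/3.5,130+45/3.5),z).round(0))
save(w,'wrist8')
m=sorted(manip.masks_of('finished_die',w),key=lambda r:-r['score'])
for r in m[:4]:
    ys,xs=np.nonzero(r['pixels']);print(r['score'],r['xy'],xs.min(),xs.max(),ys.min(),ys.max())
E
```

```text
L [-48.9 -24.7  35. ]
R [-49.6  20.   35. ]
fenceL [-64.1 -45.3  35. ]
jawfaceL [  1.5 -20.9  38. ]
jawfaceR [ 0.8 21.9 38. ]
vise top (array([393.40802765,  20.39273842, 156.41267007]), [np.float64(4.042338370403061), np.float64(4.042338370403038)])
80 [426.  79.  80.] [ 395. -230.   80.] [ 364. -237.   80.]
110 [411.  55. 110.] [ 396. -134.  110.] [ 367. -140.  110.]
140 [397.  32. 140.] [397. -37. 140.] [371. -43. 140.]
0.96 [317.2, 153.2] 294 341 135 167
0.95 [256.7, 31.1] 235 284 10 54
0.87 [340.3, 31.2] 317 361 14 45
0.33 [220.7, 149.3] 196 245 137 160
```

View pics/wrist8.png

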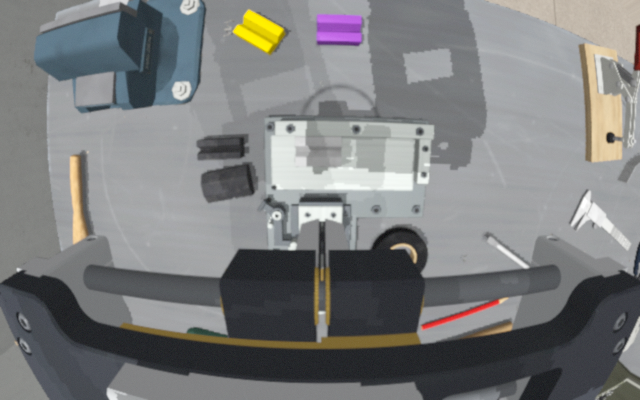

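The die's -y end is at fixture y -25, and the jaw face at x of about +1, which gives 36 mm of travel. The vise corner, about (395,20) and 156 high, is well clear of the gripper body. I'll go to (-50, -48) and lower part-way.

```bash
python3 -m jog '[-10,5,-12,0,0,0, -20,15,-25,0,0,0, -32,25,-38,0,0,0, -38,40,-46,0,0,0, -39,65,-48,0,0,0, -39,90,-48,0,0,0, -39,108,-48,0,0,0, -39,113,-48,0,0,0, -39,113,-48,0,0,0, -39,113,-48,0,0,0]' 0 10; cat > st.py <<'E'
from h import *
import sys
s=manip.read_state();q=[539.4,204.6,0]
print(s['clock'],R.from_euler('z',-.062).apply(s['eef_pos']-q).round(1),s['eef_rot'].round(4),s['wrist_force'].round(1),s['finger_gap'])
for n in ['scene','side']:
    p=manip.camera(n);
    b=(130,300,220,430) if n=='scene' else (130,290,230,430)
    s=p['img'][b[0]:b[1],b[2]:b[3]];cv2.imwrite(f'pics/{n}{sys.argv[1]}.png',cv2.resize(s,None,fx=3.5,fy=3.5,interpolation=cv2.INTER_CUBIC)[:,:,::-1])
E
python3 st.py 9
```

```text
clock: 10.7
eef_pos: [492.6, 153.9, 67.3]
eef_rot: [-1.571, -0.001, 0.061]
wrist_force: [1.2, 0.1, 1.3]
finger_gap: 0.6
10.7 [-49.8 -47.7  67.3] [-1.5707e+00 -8.0000e-04  6.0500e-02] [1.2 0.1 1.3] 0.5697278509165637
```

View pics/scene9.png

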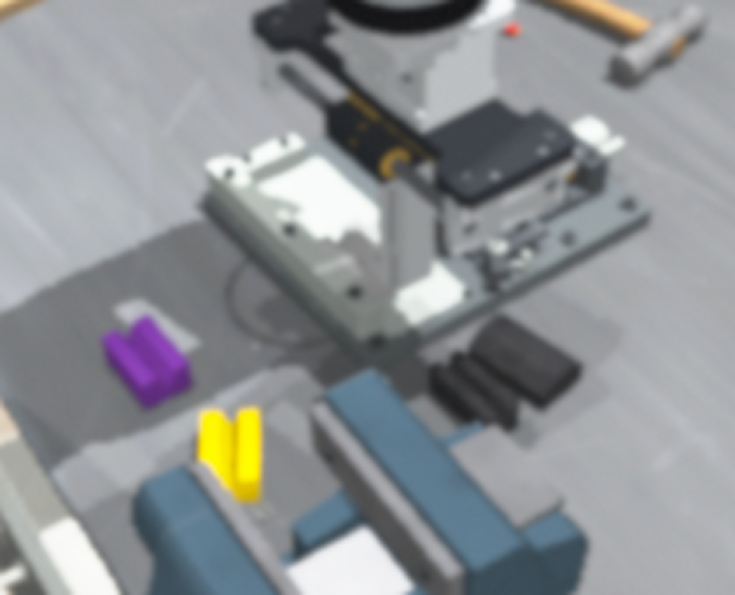

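View pics/side9.png

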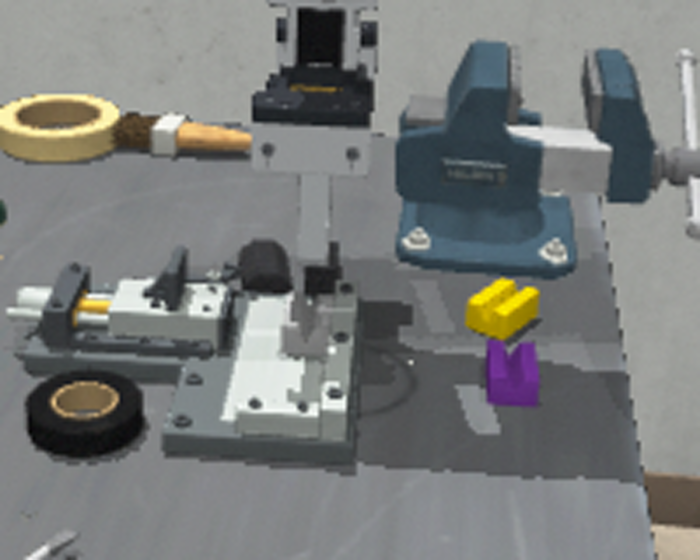

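The fingers hang at the channel's open end, just behind the die, and are clear of the vise and the thumb plate. I'll lower them to TCP z 43 and start a gentle push.

```bash
python3 -m jog '[0,6,0,0,0,0, 0,14,0,0,0,0, 0,20,0,0,0,0, 0,23,0,0,0,0, 0,24,0,0,0,0, 0,24,0,0,0,0]'; python3 -m jog '[0,0,2,0,0,0, 0,0,4,0,0,0, 0,0,6,0,0,0, 0,0,8,0,0,0, 0,0,10,0,0,0, 0,0,12,0,0,0, 0,0,14,0,0,0, 0,0,16,0,0,0, 0,0,18,0,0,0, 0,0,20,0,0,0]'; python3 st.py 10
```

```text
clock: 11.3
eef_pos: [492.1, 153.7, 42.1]
eef_rot: [-1.571, 0.001, 0.06]
wrist_force: [-0.0, 0.4, 0.4]
finger_gap: 0.7
clock: 12.13
eef_pos: [491.1, 173.9, 42.5]
eef_rot: [-1.571, -0.0, 0.06]
wrist_force: [0.7, -2.1, 1.8]
finger_gap: 0.4
12.1333 [-50.1 -27.7  42.5] [-1.5708e+00 -2.0000e-04  6.0400e-02] [ 0.7 -2.1  1.8] 0.4389943452219087
```

View pics/side10.png

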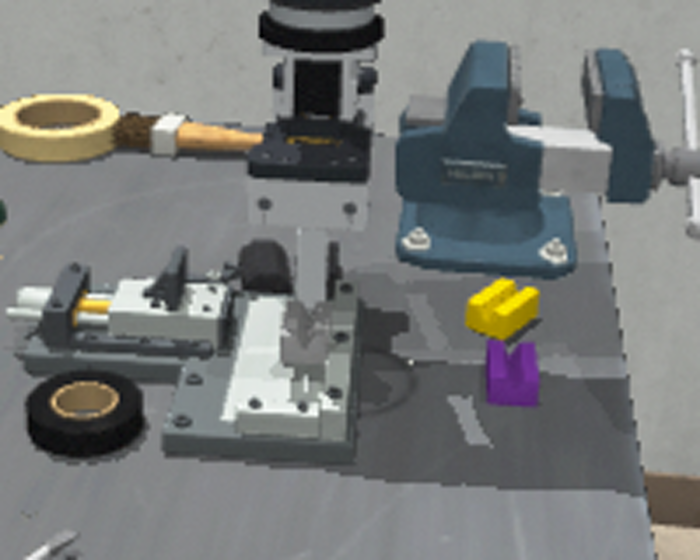

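View pics/scene10.png

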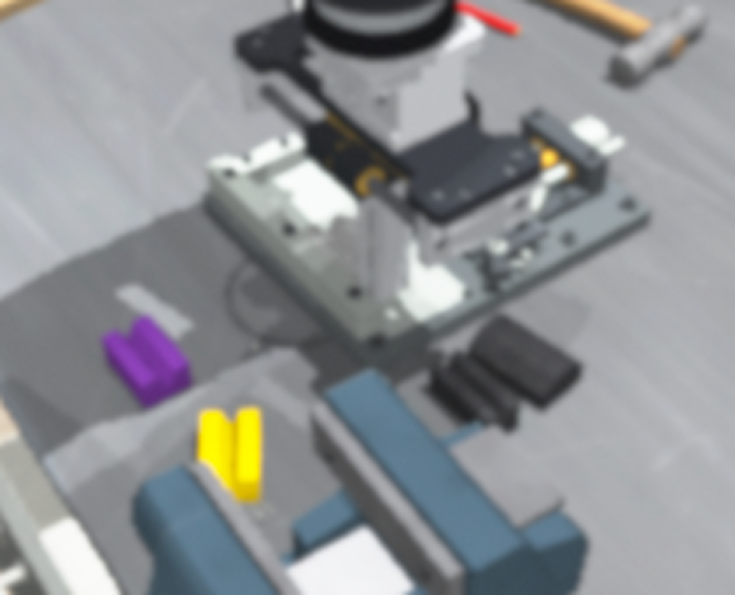

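```bash
python3 -m jog '[0,0,2,0,0,0, 0,0,5,0,0,0, 0,0,8,0,0,0, 0,0,11,0,0,0, 0,0,14,0,0,0, 0,0,17,0,0,0, 0,0,20,0,0,0, 0,0,23,0,0,0, 0,0,26,0,0,0, 0,0,29,0,0,0]'; python3 -m jog '[0,0,3,0,0,0, 0,0,6,0,0,0, 0,0,9,0,0,0, 0,0,12,0,0,0, 0,0,15,0,0,0, 0,0,18,0,0,0, 0,0,21,0,0,0, 0,0,24,0,0,0, 0,0,26,0,0,0, 0,0,27,0,0,0]'; python3 st.py 11; python3 look.py wrist11 | grep -E 'die|stop'
```

```text
clock: 13.07
eef_pos: [489.2, 203.0, 42.4]
eef_rot: [-1.571, 0.0, 0.06]
wrist_force: [1.1, -0.5, -0.7]
finger_gap: 0.1
clock: 13.9
eef_pos: [487.6, 229.9, 42.4]
eef_rot: [-1.571, 0.0, 0.061]
wrist_force: [0.7, -1.4, 0.9]
finger_gap: 0.4
13.9 [-50.2  28.5  42.4] [-1.5708  0.      0.0607] [ 0.7 -1.4  0.9] 0.4443089125828083
finished_die [304.4, 29.2] 0.96 [364.7 212.7  15. ]
finished_die [181.2, 41.5] 0.87 [370.5 134.   15. ]
finished_die [376.6, 229.5] 0.84 [485.5 265.4  15. ]
end_stop_face [430.4, 235.2] 0.96 [484.4 298.6  25. ]
end_stop_face [376.2, 230.7] 0.49 [482.8 263.1  25. ]
queue_die_a [140.3, 216.9] 0.71 [494.3  91.9   0. ]
queue_die_a [155.4, 261.4] 0.57 [530.6 101.2  -0. ]
queue_die_a [373.9, 230.3] 0.39 [491.4 266.8   0. ]
```

View pics/side11.png

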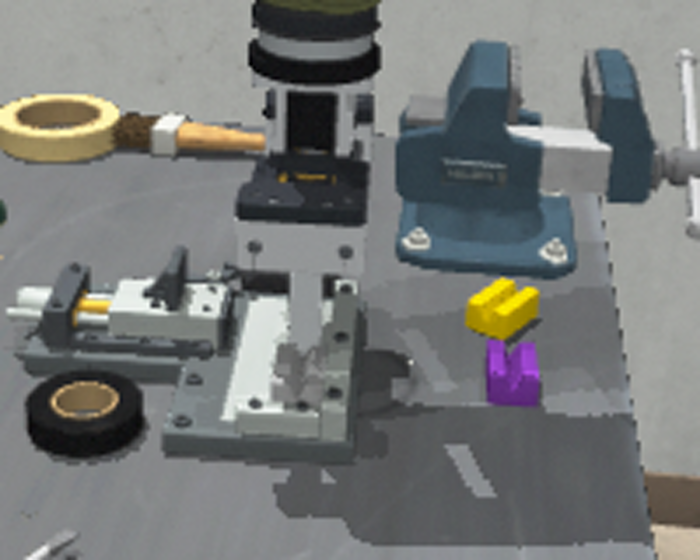

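View pics/wrist11.png

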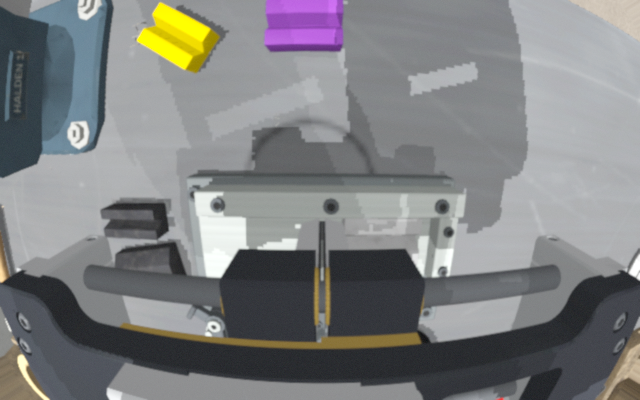

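View pics/scene11.png

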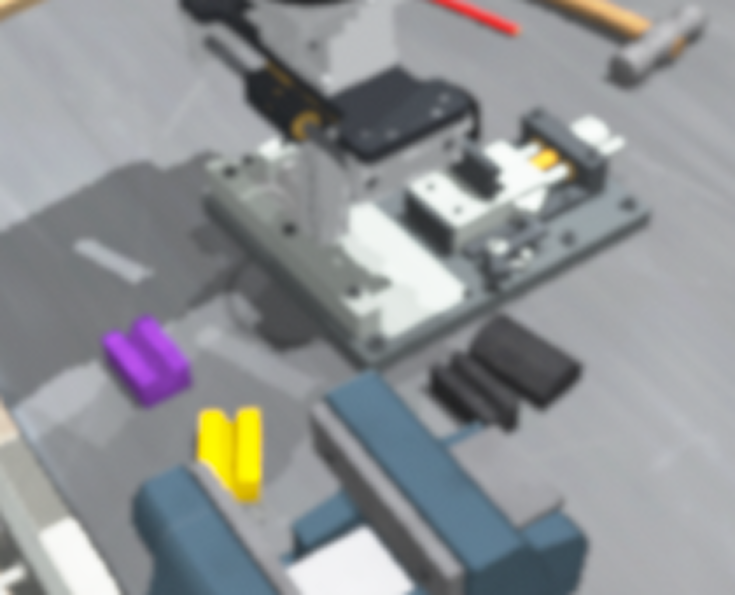

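The die is at fixture y 64 by vision, which agrees with the TCP, so about 13 mm remain. I'll go on more slowly and watch the force.

```bash
python3 -m jog '[0,0,2,0,0,0, 0,0,4,0,0,0, 0,0,6,0,0,0, 0,0,8,0,0,0, 0,0,9,0,0,0, 0,0,10,0,0,0, 0,0,10,0,0,0]'; python3 -m jog '[0,0,0.5,0,0,0, 0,0,1,0,0,0, 0,0,1,0,0,0]'; python3 -m jog '[0,0,0.5,0,0,0, 0,0,1,0,0,0, 0,0,1,0,0,0]';  python3 st.py 12; python3 look.py wrist12 | grep -E 'die|stop'
```

```text
clock: 15.03
eef_pos: [487.0, 239.8, 42.4]
eef_rot: [-1.571, -0.0, 0.061]
wrist_force: [0.1, -0.2, -0.1]
finger_gap: 0.4
clock: 15.28
eef_pos: [486.9, 240.6, 42.5]
eef_rot: [-1.571, 0.0, 0.06]
wrist_force: [-0.0, 0.1, 0.2]
finger_gap: 0.3
clock: 15.53
eef_pos: [486.9, 241.6, 42.4]
eef_rot: [-1.571, 0.0, 0.061]
wrist_force: [0.3, 0.1, -0.1]
finger_gap: 0.1
15.5333 [-50.1  40.2  42.4] [-1.5708  0.      0.0605] [ 0.3  0.1 -0.1] 0.14161109831774424
finished_die [373.8, 230.6] 0.96 [485.7 275.5  15. ]
finished_die [168.7, 46.2] 0.56 [372.3 136.8  15. ]
end_stop_face [414.1, 235.9] 0.56 [484.6 299.5  25. ]
queue_die_a [141.2, 262.4] 0.82 [533.   98.5   0. ]
queue_die_a [127.1, 219.8] 0.66 [497.3  90.1   0. ]
queue_die_a [412.9, 234.2] 0.2 [492.5 307.2   0. ]
```

View pics/wrist12.png

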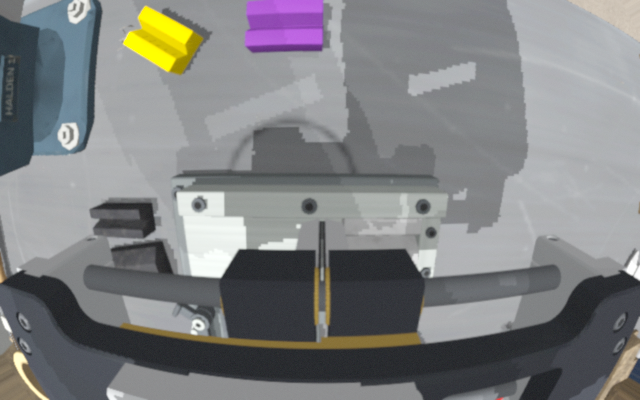

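```bash
python3 -m jog '[0,0,0.5,0,0,0, 0,0,1,0,0,0, 0,0,1,0,0,0]'|grep -E 'pos|force'; python3 -m jog '[0,0,0.5,0,0,0, 0,0,1,0,0,0, 0,0,1,0,0,0]'|grep -E 'pos|force'
```

```text
eef_pos: [486.9, 242.4, 42.4]
wrist_force: [0.3, -3.2, 1.4]
eef_pos: [486.9, 242.6, 42.5]
wrist_force: [1.1, -9.9, 2.9]
```

Force rose to 10 N within 0.2 mm of motion, so the die is butted against the stop. I'll back off, raise and check.

```bash
python3 -m jog '[0,0,-2,0,0,0, 0,0,-6,0,0,0, 0,0,-12,0,0,0, 0,-4,-18,0,0,0, 0,-20,-20,0,0,0, 0,-45,-20,0,0,0, 0,-75,-20,0,0,0, 0,-105,-20,0,0,0, 0,-130,-20,0,0,0, 0,-140,-20,0,0,0]'; python3 -m jog '[10,0,0,0,0,0, 25,0,-10,0,0,0, 40,0,-15,0,0,0, 50,0,-20,0,0,0, 50,0,-20,0,0,0, 50,0,-20,0,0,0, 50,0,-20,0,0,0]'; python3 st.py 13; python3 look.py wrist13;python3 - <<'E'
import cv2
i=cv2.imread('pics/wrist13.png')[30:260,190:480];cv2.imwrite('pics/wrist13c.png',cv2.resize(i,None,fx=2.7,fy=2.5,interpolation=cv2.INTER_CUBIC))
E
```

```text
clock: 17.42
eef_pos: [488.9, 223.6, 186.4]
eef_rot: [-1.569, -0.005, 0.06]
wrist_force: [-0.2, 0.3, 0.1]
finger_gap: 0.7
clock: 18.0
eef_pos: [538.5, 206.8, 182.1]
eef_rot: [-1.571, 0.001, 0.061]
wrist_force: [-0.2, 0.5, 0.8]
finger_gap: 0.3
18.0 [ -0.8   2.2 182.1] [-1.5709e+00  8.0000e-04  6.0500e-02] [-0.2  0.5  0.8] 0.276580813847192
18.1 [538.5 207.  182.4] [-1.5708e+00  2.0000e-04  6.0900e-02] [-1.3 -0.1 -0.1] 0.4123301617329004
[472.26, 203.68, 339.1] [2.90803, 0.0007, 1.63192]
fixture [317.1, 183.1] 0.93 [539.7 202.5   0. ]
fence_face [320.1, 124.4] 0.96 [474.3 202.   25. ]
thumb_plate [320.4, 223.3] 0.62 [568.1 208.1  55. ]
thumb_plate [414.3, 144.6] 0.26 [485.8 291.8  55. ]
stop_pin [290.1, 235.0] 0.93 [588.7 177.7  38. ]
finished_die [334.2, 24.1] 0.85 [365.  210.1  15. ]
finished_die [388.6, 141.6] 0.79 [487.  275.4  15. ]
finished_die [258.5, 28.6] 0.62 [372.6 130.3  15. ]
end_stop_face [413.5, 140.6] 0.82 [483.1 299.9  25. ]
queue_die_a [226.5, 171.8] 0.72 [532.4  98.1   0. ]
queue_die_a [217.7, 138.4] 0.56 [494.5  86.9   0. ]
queue_die_a [388.5, 142.9] 0.34 [489.2 278.7   0. ]
black_tape [394.0, 246.4] 0.71 [611.3 299.4   0. ]
```

View pics/wrist13c.png

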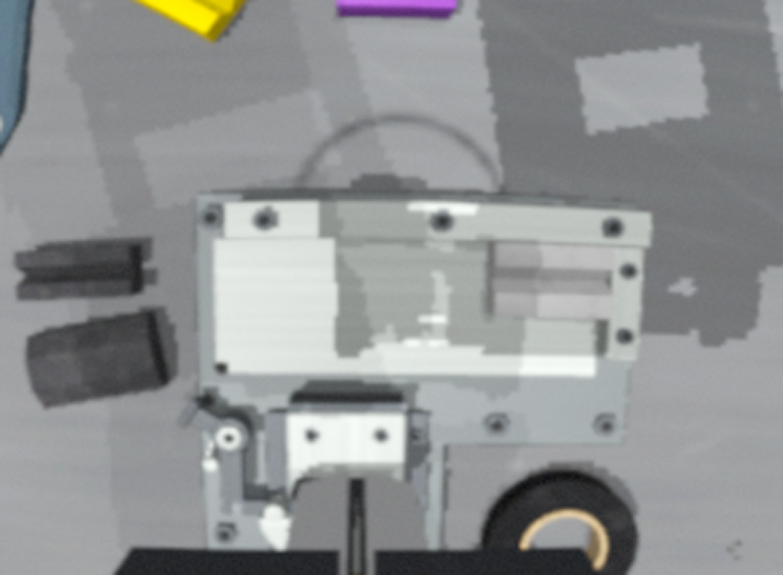

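View pics/scene13.png

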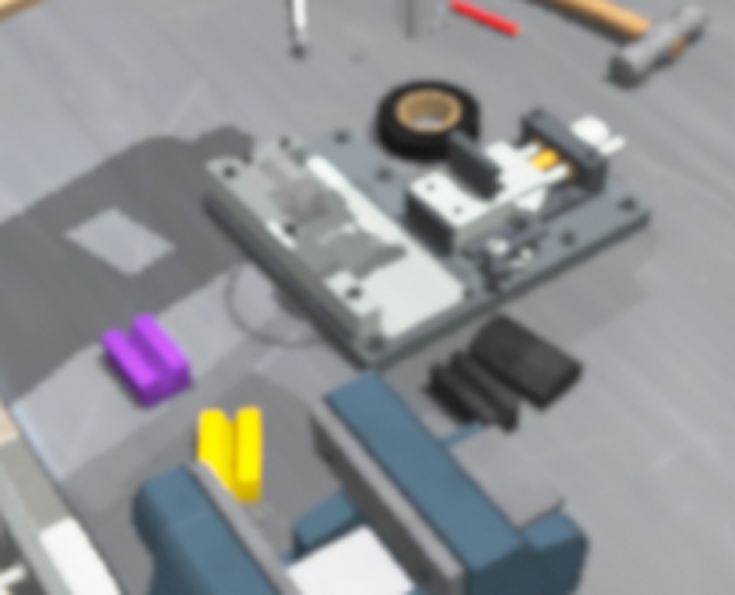

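View pics/side13.png

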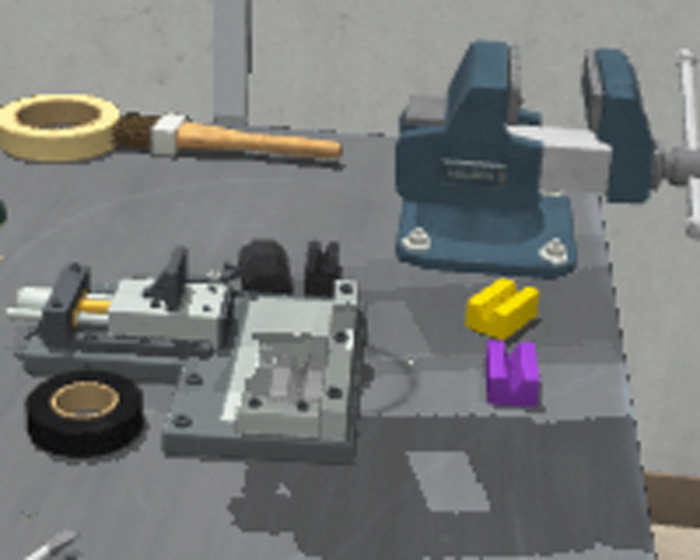

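The die butts against the end stop with no visible gap and lies along the fence. The jaw is still open on its pin, and the waiting dies and tape have not moved. I'll hand in.

```bash
python3 -c "
from cell import manip
print(manip.sign_off())"
```

```text
the job is handed in; nothing more can be done
None
```

The job is done and handed in at about 18 s of the 42 s. The hand-in gave no verdict.

**What I did:** With the fingers closed, I pushed the jaw back by its thumb plate by about 48 mm (about 15 N at the wrist) and let go. It sprang back onto the stop pin and stayed open. I then pushed the die along the fence at about 25–35 mm/s, and in 1 mm steps at the end. The wrist force rose to about 10 N against the end stop; then I backed off and raised the arm.

**Last checks:**
- **Die:** The final pictures show it flat against the end stop and along the fence. The finger position puts it at fixture y of about 77 mm. The network's estimate was lower, about 74 mm, but still within 72–82 mm.
- **Jaw:** It still stands open with the catch in. The last measurement of its travel, about 36 mm, was taken after letting go and before the die push. After the push I only checked it in the pictures.
- **Waiting dies and tape roll:** They look unmoved, with network positions within about 5 mm of the earlier ones, which is about the spread of those readings.

**Disagreements:** In the two-view triangulation, several heights were off by about 5–25 mm, most of all for the hidden fixture origin. I therefore used a fit to the whole fixture. It agreed with where the fingers touched the thumb plate and the end stop to within a few millimetres.

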